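Load the gel-pot tray, slide it into the dresser and lock it

TASK

Put the manicure things away: stand every gel pot upright in the tray, each in a compartment of its own, then slide the loaded tray fully home into the slot of the white dresser and turn the red lock collar clockwise until its arm lies across the tray's front at the red mark. The dresser's tilt-out bin must also be pushed shut, and the amber bottles, ring dish and cuticle pusher left where they are.

Things in the scene. Friction and masses are not known exactly. Their poses are not given: they have to be found in the camera images.
- dresser: Small white plastic dresser fixed to the sill, 140 deep (x) x 220 wide (y) x 126 mm high; origin at the centre of its underside; its x axis points from its open front to its back (it may be turned a little). Low down is the tray slot, above it the tilt-out bin, whose front is set back 24 mm behind the slot's front when shut. Side walls 8 mm thick
- slot_mouth (a point): middle of the slot's open front at sill level, x = -70 mm in the dresser's frame. Slot 204 mm wide, 48 mm high under a roof 6 mm thick, no floor (the tray slides on the sill), back stop 110 mm behind the mouth. Two flared guide lips, 16 mm high, reach 16 mm ahead of the side walls and lead the tray in
- lock_mark (a point): front end of the red stripe on top of the slot's roof, at x = -70, y = -90, z = 54 mm in the dresser's frame: the locked collar's stub stands just in front of it (22 mm ahead)
- bin (a joint): tilt of the bin, rad: 0 = shut (stop), grows as its top tips forward (to the dresser's -x), at most 0.8. Hinge along the dresser's y at x = -40, z = 56 mm in its frame. Stays where left; pushing its front panel back near the top edge shuts it (about 2 N). While it hangs out it is in the way of a gripper at the dresser's front
- bin_edge (a point): middle of the top front edge of the bin's front panel (196 wide, 6 thick, 62 mm high); when shut it lies at x = -46, z = 118 mm in the dresser's frame
- collar (a joint): turn of the captive red lock collar, rad: at 0 its arm points 210 deg anticlockwise (seen from above) from the dresser's x axis, so outwards and to the robot; grows clockwise; 2.09 = locked, arm along the dresser's +y across the tray's lip, stub at the red stripe; end stop 2.15. Friction 0.05 N m, stays where left. The arm only passes when the tray is home
- collar_post (a point): the collar's upright axis at sill level, at x = -92, y = -135 mm in the dresser's frame. Collar 28 mm across, 18 mm high; its arm is 12 mm wide, lies 4 to 16 mm above the sill and reaches 65 mm from the axis
- collar_stub (a point): top centre of the round upright red stub on the collar's arm, 45 mm from the post's axis; stub 12 mm in diameter, its top 46 mm above the sill; can be pinched from above and led round the post, or pushed
- tray: loose dark grey tray on the sill before the slot, 108 (x) x 196 (y) x 11 mm high, about 250 g; origin at the centre of its underside, x axis to its rear end, which enters the slot first. Floor 4 mm; walls and dividers 4 mm thick, all 11 mm high: 2 x 3 compartments about 48 x 60 mm, centres at x = +-26, y = -64, 0, 64 mm. Home, its origin is at x = -14, y = 0 in the dresser's frame
- tray_grip (a point): top centre of the tray's upright orange grip plate, at x = -94, z = 46 mm in the tray's frame; the plate is 28 mm long (x) and 10 mm thick (y), from 10 to 46 mm above the sill. A low lip 11 mm high runs along the tray's front to x = -66 mm; lip and grip stay outside the slot when the tray is home
- pot1: gel pot: closed round plastic pot 36 mm in diameter, 34 mm high, about 50 g, white dot on its lid; origin at the centre of its underside, z axis up; may be absent
- pot2: gel pot: closed round plastic pot 36 mm in diameter, 34 mm high, about 50 g, white dot on its lid; origin at the centre of its underside, z axis up; may be absent
- pot3: gel pot: closed round plastic pot 36 mm in diameter, 34 mm high, about 50 g, white dot on its lid; origin at the centre of its underside, z axis up; may be absent
- pot4: gel pot: closed round plastic pot 36 mm in diameter, 34 mm high, about 50 g, white dot on its lid; origin at the centre of its underside, z axis up; may be absent
- pot5: gel pot: closed round plastic pot 36 mm in diameter, 34 mm high, about 50 g, white dot on its lid; origin at the centre of its underside, z axis up; may be absent
- pot6: gel pot: closed round plastic pot 36 mm in diameter, 34 mm high, about 50 g, white dot on its lid; origin at the centre of its underside, z axis up; may be absent
- amber1: bystander: empty amber glass bottle, 34 mm in diameter, 62 mm high, origin under its centre
- amber2: bystander: the other amber bottle, same size
- ring_dish: bystander: white ceramic ring dish, 84 mm across, 22 mm high, origin under its centre
- pusher: bystander: steel cuticle pusher lying flat, 125 mm along its x, 8 mm wide, 7 mm high, origin under its middle
Not all that is in view belongs to the job. Leave any green or turquoise look-alike of the pot3 alone.

How it is judged (in metres and radians):
On the way, in this order (a step that is already met when the one before it is completed fails the run):
1. every pot stands upright in a compartment of the tray (x of pot1 in the frame of tray between -0.05 and 0.05 m and y of pot1 in the frame of tray between -0.094 and 0.094 m and z of pot1 in the frame of tray between 0 and 0.008 m and angle between each of pot1, pot2, pot3, pot4, pot5, pot6's own z axis and vertical below 0.2 rad and x of pot2 in the frame of tray between -0.05 and 0.05 m and y of pot2 in the frame of tray between -0.094 and 0.094 m and z of pot2 in the frame of tray between 0 and 0.008 m and x of pot3 in the frame of tray between -0.05 and 0.05 m and y of pot3 in the frame of tray between -0.094 and 0.094 m and z of pot3 in the frame of tray between 0 and 0.008 m and x of pot4 in the frame of tray between -0.05 and 0.05 m and y of pot4 in the frame of tray between -0.094 and 0.094 m and z of pot4 in the frame of tray between 0 and 0.008 m and x of pot5 in the frame of tray between -0.05 and 0.05 m and y of pot5 in the frame of tray between -0.094 and 0.094 m and z of pot5 in the frame of tray between 0 and 0.008 m and x of pot6 in the frame of tray between -0.05 and 0.05 m and y of pot6 in the frame of tray between -0.094 and 0.094 m and z of pot6 in the frame of tray between 0 and 0.008 m), for 0.2 s.
2. the tray is fully home in the slot (x of tray in the frame of dresser between -0.022 and -0.008 m and y of tray in the frame of dresser between -0.01 and 0.01 m and angle between the x axis of tray and the x axis of dresser, either way round below 0.06 rad and z of tray in the frame of dresser below 0.004 m and angle between tray's own z axis and vertical below 0.05 rad), for 0.2 s.
3. the lock collar is turned to its mark (value of joint collar above 1.96 rad), for 0.2 s.
At the end, for the whole second after the job is handed in: Every pot present stands upright (within 11 deg) on the floor of the tray; the tray is within 7 mm of fully home in the slot, straight and flat; the lock collar is turned to at least 1.96 rad (its mark is 2.09); the bin is shut (below 0.1 rad) (all of step 1 and all of step 2 and value of joint collar above 1.96 rad and value of joint bin below 0.1 rad); the robot touches nothing.
It fails at once if the amber1 is moved more than 3 cm (distance of amber1 from where it was at the start of the episode above 0.03 m).
It fails at once if the amber2 is moved more than 3 cm (distance of amber2 from where it was at the start of the episode above 0.03 m).
It fails at once if the ring_dish is moved more than 3 cm (distance of ring_dish from where it was at the start of the episode above 0.03 m).
It fails at once if the pusher is moved more than 3 cm (distance of pusher from where it was at the start of the episode above 0.03 m).
Of pot1, pot2, pot3, pot4, pot5, pot6 only 4 to 6 are there at a start; the rules pass over those that are not, and their reading is None.
At some moment in a run one of pot1, pot2, pot3, pot4, pot5, pot6 may be knocked a few centimetres aside while the robot is not near it.
Once in a run the grip may slacken for a moment while it holds something.
It also fails if it takes over 210 s, if anything falls off the work surface, if the arm or the gripper's body presses on something with over 40 N, if the wrist force passes 120 N, or if a joint passes its speed limit or range.

ROBOT

A 6-joint arm with a two-finger parallel gripper is mounted at the origin on the work surface. World frame = base frame: x ahead of the robot, y to its left, z up, the work surface at z = 0. Lengths are in m, angles in degrees, forces in N, time in s.
With the tool pointing down it reaches from about 0.275 to 0.75 m from the base axis. Payload 10.2 kg.
Tool frame: the origin (TCP) lies midway between the tips of the shut fingers; the grasp point (between the pads) lies 19 mm behind it; z points along the fingers, y is the line along which they close (so a half turn about z gives the same grasp; the last joint's range is limited). The gripper opens to 88 mm and grips with 3 to 60 N. Pads are 18 mm wide; open, the fingers measure 123 mm over their backs; the gripper's body (75 mm by 187 mm) begins 45 mm behind the grasp point.
Start: joints at [56.7, 17.928, 85.812, -0, 76.261, -12.8], TCP at [0.184, 0.492, 0.201] pointing down, gripper open.
Joint ranges: [-168.41, 168.41], [-55.51, 124.54], [10.69, 146.95], [-70.63, 250.63], [1, 178], [-165.06, 165.06]. Speed limits (degrees/s): [136.94, 136.94, 172.46, 180, 180, 180].

INTERFACE

Orientations are given as a 3x3 rotation matrix whose columns are the frame's x, y, z axes.
In Python, from plant import robot gives the robot as it stands. The module is installed in compiled form; this text tells all that it offers.
- The arm moves only by the tool jog_arm, never from a script. Its argument "rows" is a list of rows, each a list of 5 numbers: the shift along the tool's x, y, z in cm, then the turn about the tool's z in rad, then the opening, from -1 (shut) to 1 (fully open). A call has 1 to 8 rows; each row is the pose to reach, as a shift and turn from the pose commanded when the call began, along the tool's axes at that moment; what a row does not reach only later rows make up. A row lasts 1/12 s, in which the tool goes at most 41.7 mm and 7.16 degrees, less where a joint would pass 70% of its speed; a pose out of reach is approached as far as the arm can. A call with a gripper value outside its range is refused whole. The fingers move at their own pace and stop on an object; "squeeze" is the grip in N (left out, the last holds). Time passes only in rows, so rows that repeat a pose let the fingers close. It gives the time, the measured TCP pose, the force, the opening and the grip force at its end, in the units of the state.
- robot.observe(): the state, without advancing time (a new reading comes with each control period).
- robot.get_image(name): name is "scene" or "top" or "wrist"; returns the picture (384x512x3 uint8, red, green, blue); there is no depth.
- robot.camera_model(name): a dict with "fov_y" (degrees; the focal length in pixels is half the picture's height over the tangent of half this angle, whatever the lens; pixels are square), "cx", "cy" (the principal point, pixels), "rvec" (rotation vector, rad) and "tvec" (3), from world to camera coordinates, as OpenCV has them; the wrist camera has in their place "mount" (4x4, takes a point from camera to tool coordinates, whose origin is the TCP and whose axes are the flange's). Camera axes: x right, y down, z forward; pixel columns grow to the right and rows downward; lengths in m; the calibration is good to about 2 mm. A picture is of the moment at which its call begins: read the wrist's pose just before it. camera_model takes no time and is no camera call.
- robot.hand_in(): hands the job in; it is judged then, once.
The state is a dict: "t": time; "joint_positions": joint angles; "qd": joint speeds; "joint_efforts": joint torques, N m; "eef_pos": TCP position; "tcp_rot": TCP orientation; "contact_force": force on the tool from outside, world axes, zero at the start; "moment": the same for the moment, N m; "finger_gap": finger opening in m; "grip_force": force on a finger pad.
Only numpy, scipy, OpenCV 4.12 (cv2) and the standard library are available. Lean on these libraries where they do the work, as an engineer would, in place of code of your own. Each camera call takes 0.05 s, during which the arm holds its last target. There are 200 camera calls.

## Working session

There is one attempt and no reset: what is moved stays moved. The work goes in short steps, Python scripts to look and compute and a tool call to move; the robot and the scene stay as the last step left them, time stands still between calls to the robot, and variables do not carry over. Pictures are saved under pics/ and viewed, at most 14 in all, crops included, and the job is handed in when it is done.

Besides the shell and the picture viewer there is one more tool, called after "Request:" as name([rows], argument=value, ...), one row to a line, values as JSON. jog_arm: Moves the arm, as the interface text tells. Its arguments: {"type":"object","properties":{"rows":{"type":"array"},"squeeze":{"type":"number"}},"required":["rows"]}

```bash
ls; mkdir -p pics
cat > h.py <<'E'
import numpy as np, cv2
from plant import robot
def cam(n):
    m=robot.camera_model(n); f=192/np.tan(np.radians(m['fov_y'])/2)
    K=np.array([[f,0,m['cx']],[0,f,m['cy']],[0,0,1]])
    if 'rvec' in m:
        R=cv2.Rodrigues(np.array(m['rvec'],float))[0]; t=np.array(m['tvec'],float).ravel()
    else:
        s=robot.observe(); M=np.array(m['mount']); Rt=np.array(s['tcp_rot']); p=np.array(s['eef_pos'])
        Rc=Rt@M[:3,:3]; c=Rt@M[:3,3]+p; R=Rc.T; t=-R@c
    return K,R,t
def unproj(C,uv,z):
    K,R,t=C; d=R.T@np.linalg.inv(K)@np.array([uv[0],uv[1],1.]); c=-R.T@t
    return c+d*(z-c[2])/d[2]
def proj(C,P):
    K,R,t=C; q=K@(R@np.array(P,float)+t); return q[:2]/q[2]
def snap(n,name,scale=1,box=None):
    C=cam(n); im=cv2.cvtColor(robot.get_image(n),cv2.COLOR_RGB2BGR); cv2.imwrite('pics/raw_'+name,im)
    if box: im=im[box[1]:box[3],box[0]:box[2]]
    cv2.imwrite('pics/'+name,cv2.resize(im,None,fx=scale,fy=scale,interpolation=cv2.INTER_CUBIC)); return C
E
python3 - <<'E'
from h import *
snap('top','top1.png',1.5); snap('scene','scene1.png',1.5)
for n in('top','scene','wrist'): print(n,robot.camera_model(n))
s=robot.observe();print(s['t'],s['eef_pos'],s['tcp_rot'])
E
```

```text
pics
top {'fov_y': 47.389396206717805, 'cx': 256.79821254763533, 'cy': 189.95341300335897, 'rvec': array([ 2.1476095 , -2.12112353,  0.16497664]), 'tvec': array([1.65817349e-04, 5.71041318e-01, 1.24413916e+00])}
scene {'fov_y': 53.6944261704806, 'cx': 255.78358932031773, 'cy': 192.20908671888614, 'rvec': array([ 1.27733502,  2.1391523 , -1.02863211]), 'tvec': array([ 0.24117361, -0.22463309,  1.53386755])}
wrist {'fov_y': 71.68574141541009, 'cx': 258.0003192825942, 'cy': 189.6439175961219, 'mount': array([[ 1.13480221e-03, -9.66697944e-01, -2.55917558e-01,
         6.56340784e-02],
       [ 9.99999043e-01,  8.94348577e-04,  1.05595020e-03,
        -4.00922560e-04],
       [-7.91905383e-04, -2.55918512e-01,  9.66698034e-01,
        -1.83761171e-01],
       [ 0.00000000e+00,  0.00000000e+00,  0.00000000e+00,
         1.00000000e+00]])}
0.1 [0.18372128 0.49152689 0.20053506] [[-9.36671786e-01  3.50207891e-01 -6.30690429e-04]
 [ 3.50208361e-01  9.36671351e-01 -9.40039524e-04]
 [ 2.61540397e-04 -1.10138156e-03 -9.99999359e-01]]
```

View pics/top1.png

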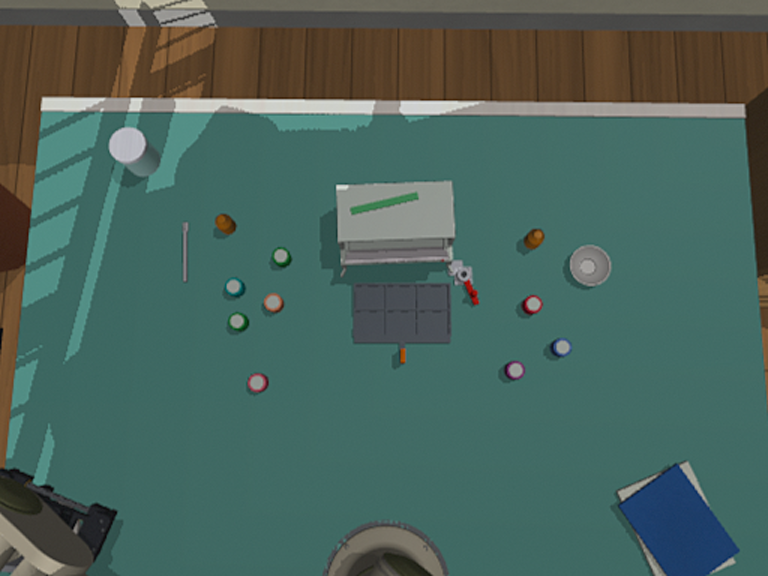

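View pics/scene1.png

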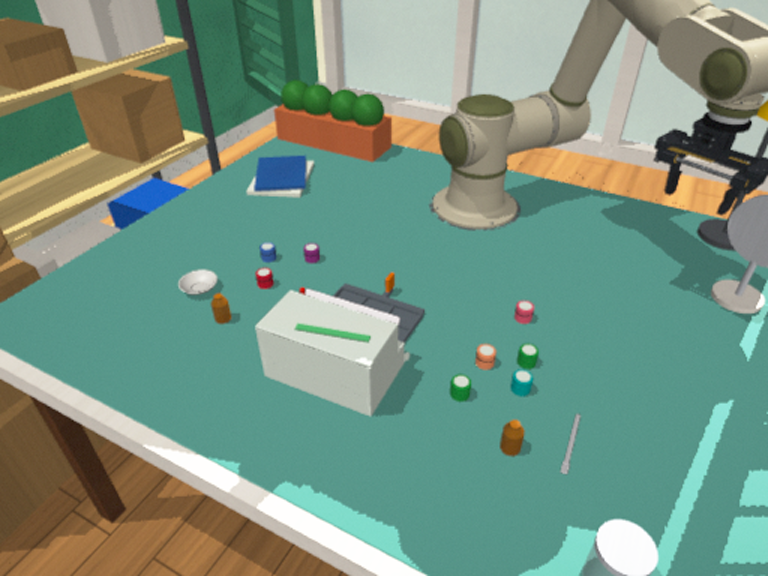

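Top view (1.5x pixels): orange (273,302), pink-red (258,382), red (532,304), blue (561,347), purple (515,370) pots; look-alikes are green (281,257), (238,322) and teal (234,287), so I expect five pots. Dresser is at about (397,222), tray at (402,313) with its grip at (403,355), and the collar arm at (470,285). An enlarged crop will confirm this.

Run:
```python
from h import *
im=cv2.imread('pics/raw_top1.png')
def c(x0,y0,x1,y1,s): return cv2.resize(im[y0:y1,x0:x1],None,fx=s,fy=s,interpolation=cv2.INTER_CUBIC)
A=c(215,115,325,250,4)  #440x540
B=c(145,160,200,265,3)  #165x315
D=c(335,185,385,255,3)  #150x210
o=np.zeros((540,620,3),np.uint8);o[:540,:440]=A;o[:315,445:610]=B;o[320:530,445:595]=D
cv2.imwrite('pics/crop1.png',o)
C=cam('top')
# white lid centroids
for n,(u,v) in dict(orange=(273,302),pink=(258,382),red=(532,304),blue=(561,347),purple=(515,370),g1=(281,257),g2=(238,322),teal=(234,287),am1=(225,223),am2=(535,238)).items():
    x,y=int(u/1.5),int(v/1.5); w=im[y-8:y+9,x-8:x+9].astype(int)
    m=(w.min(2)>140); ys,xs=np.nonzero(m)
    if len(xs): 
        q=(x-8+xs.mean(),y-8+ys.mean()); print(n,len(xs),np.round(q,1),unproj(C,q,.034)[:2].round(4))
    else: print(n,unproj(C,(u/1.5,v/1.5),.05)[:2].round(3))
```

```text
orange 43 [181.4 200.9] [0.5374 0.2306]
pink 49 [170.8 254.7] [0.3792 0.2552]
red 47 [355.4 202.2] [ 0.5398 -0.285 ]
blue 48 [374.8 231. ] [ 0.4553 -0.3395]
purple 53 [343.5 246.4] [ 0.4093 -0.2475]
g1 41 [186.8 170. ] [0.6311 0.2184]
g2 43 [157.5 213.6] [0.4987 0.2998]
teal 38 [155.  190.5] [0.5677 0.3107]
am1 [0.692 0.328]
am2 [ 0.668 -0.288]
```

View pics/crop1.png

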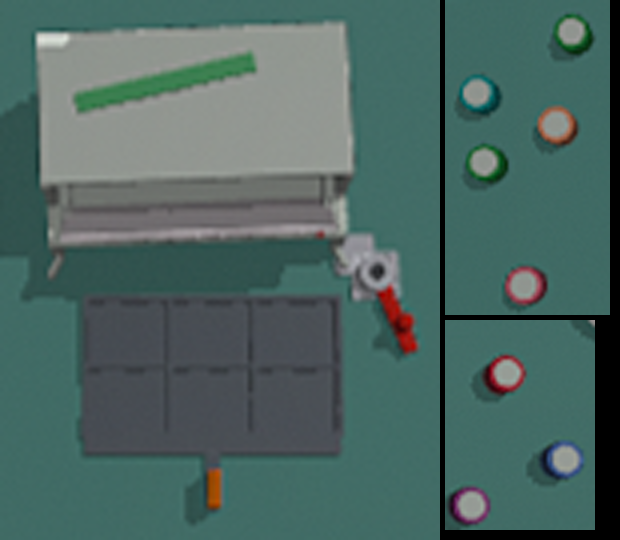

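Run:
```python
from h import *
C=cam('top')
def q(u,v,z): return unproj(C,(u/4+215-.4,v/4+115-.4),z)[:2].round(4)
print('tray',[q(*p,.011) for p in((84,297),(340,297),(82,453),(341,453))])
print('grip',q(214,488,.046))
print('hub',q(376,271,.018),'stub',q(402,323,.046),'armend',q(410,350,.016))
print('dtop',[q(*p,.126) for p in((37,35),(347,23),(43,186),(353,178))])
print('mark',q(320,234,.054))
print('lips',q(55,270,.016),q(342,250,.016))
for z in(.09,.1,.11):print('bin',z,q(52,240,z),q(345,228,z))
```

```text
tray [array([0.5793, 0.0718]), array([ 0.5816, -0.1221]), array([0.4612, 0.0709]), array([ 0.4636, -0.1225])]
grip [ 0.4344 -0.0273]
hub [ 0.6007 -0.1487] stub [ 0.557  -0.1644] armend [ 0.5411 -0.1741]
dtop [array([0.7482, 0.1025]), array([ 0.7595, -0.1171]), array([0.6387, 0.0956]), array([ 0.6469, -0.1209])]
mark [ 0.6214 -0.1036]
lips [0.5989 0.094 ] [ 0.6169 -0.1233]
bin 0.09 [0.6074 0.0911] [ 0.6186 -0.1186]
bin 0.1 [0.6054 0.0904] [ 0.6166 -0.1177]
bin 0.11 [0.6035 0.0896] [ 0.6145 -0.1167]
```

Request:
jog_arm([
  [-52.8,-34,0,-0.37,-1],
  [-52.8,-34,0,-0.37,-1],
  [-52.8,-34,0,-0.37,-1],
  [-52.8,-34,0,-0.37,-1],
  [-52.8,-34,0,-0.37,-1],
  [-52.8,-34,0,-0.37,-1],
  [-52.8,-34,0,-0.37,-1],
  [-52.8,-34,0,-0.37,-1],
], squeeze=15)

```text
t: 0.77
eef_pos: [0.3751, 0.235, 0.201]
tcp_rot: [[-1.0, -0.012, -0.0], [-0.012, 1.0, -0.0], [0.0, -0.0, -1.0]]
contact_force: [0.5, 0.4, 0.5]
finger_gap: 0.0369
grip_force: 0.0
```

Request:
jog_arm([
  [-18.2,-24.9,0,0,-1],
  [-18.2,-24.9,0,0,-1],
  [-18.2,-24.9,0,0,-1],
  [-18.2,-24.9,0,0,-1],
  [-18.2,-24.9,0,0,-1],
  [-18.2,-24.9,0,0,-1],
  [-18.2,-24.9,0,0,-1],
  [-18.2,-24.9,3.5,0,-1],
])

```text
t: 1.43
eef_pos: [0.5643, -0.0146, 0.1703]
tcp_rot: [[-1.0, -0.009, 0.011], [-0.009, 1.0, -0.003], [-0.011, -0.003, -1.0]]
contact_force: [1.5, 0.2, 0.5]
finger_gap: 0.0005
grip_force: 0.0
```

Request:
jog_arm([
  [0,0,3.5,0,-1],
  [0,0,6.8,0,-1],
  [-1,0,6.8,0,-1],
  [-2.2,0,6.8,0,-1],
  [-3.2,0,6.8,0,-1],
  [-4.2,0,6.8,0,-1],
  [-5.2,0,6.5,0,-1],
  [-5.8,0,6.3,0,-1],
])

```text
t: 2.1
eef_pos: [0.6181, -0.0092, 0.1027]
tcp_rot: [[-1.0, -0.012, -0.001], [-0.012, 1.0, 0.0], [0.001, 0.0, -1.0]]
contact_force: [0.1, -0.0, 0.3]
finger_gap: 0.0006
grip_force: 0.0
```

Request:
jog_arm([
  [-0.4,0,0,0,-1],
  [-0.8,0,0,0,-1],
  [-0.8,0,0,0,-1],
])

```text
t: 2.35
eef_pos: [0.6257, -0.0092, 0.1028]
tcp_rot: [[-1.0, -0.012, -0.0], [-0.012, 1.0, 0.0], [0.0, 0.0, -1.0]]
contact_force: [-0.6, -1.0, 0.8]
finger_gap: 0.0
grip_force: 0.0
```

Request:
jog_arm([
  [-0.2,0,0,0,-1],
  [-0.4,0,0,0,-1],
  [-0.6,0,0,0,-1],
  [-0.8,0,0,0,-1],
  [-0.8,0,0,0,-1],
])

```text
t: 2.77
eef_pos: [0.6338, -0.0091, 0.1031]
tcp_rot: [[-1.0, -0.012, 0.0], [-0.012, 1.0, -0.0], [-0.0, -0.0, -1.0]]
contact_force: [0.2, 0.2, 0.2]
finger_gap: 0.0002
grip_force: 0.0
```

Request:
jog_arm([
  [-0.2,0,0,0,-1],
  [-0.4,0,0,0,-1],
  [-0.6,0,0,0,-1],
  [-0.6,0,0,0,-1],
])

```text
t: 3.1
eef_pos: [0.6398, -0.009, 0.103]
tcp_rot: [[-1.0, -0.012, 0.0], [-0.012, 1.0, -0.0], [-0.0, -0.0, -1.0]]
contact_force: [-1.1, 0.7, -0.8]
finger_gap: 0.0005
grip_force: 0.0
```

Run:
```python
from h import *
snap('wrist','w1.png',1)
```

```text
(no output)
```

View pics/w1.png

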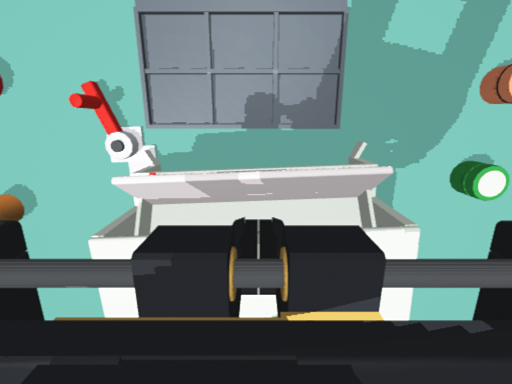

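Run:
```python
from h import *
C=cam('wrist')
print(proj(C,robot.observe()['eef_pos']))
for z in(.06,.08,.1,.12):print(z,unproj(C,(115,182),z)[:2],unproj(C,(390,170),z)[:2],unproj(C,(258,176),z)[:2])
```

```text
[258.15351393 212.18831376]
0.06 [ 0.62870926 -0.13439508] [0.61487588 0.10493853] [ 0.62169147 -0.0092875 ]
0.08 [ 0.62387456 -0.12343375] [0.61126133 0.09478982] [ 0.61747577 -0.00936108]
0.1 [ 0.61903987 -0.11247242] [0.60764679 0.08464111] [ 0.61326007 -0.00943467]
0.12 [ 0.61420518 -0.10151109] [0.60403225 0.0744924 ] [ 0.60904437 -0.00950825]
```

Request:
jog_arm([
  [0,0,-2,0,-1],
  [3.4,0,-2,0,-1],
  [6.8,0,-2,0,-1],
  [6.8,0,-1,0,-1],
  [6.8,0,2,0,-1],
  [5.8,0,2,0,-1],
  [4.8,0,2,0,-1],
  [3.8,0,2,0,-1],
])

```text
t: 3.82
eef_pos: [0.602, -0.0095, 0.0827]
tcp_rot: [[-1.0, -0.012, -0.0], [-0.012, 1.0, 0.0], [0.0, 0.0, -1.0]]
contact_force: [0.1, -0.7, 0.3]
finger_gap: 0.0003
grip_force: 0.0
```

Request:
jog_arm([
  [-0.5,0,0,0,-1],
  [-1,0,-0.3,0,-1],
  [-1.5,0,-0.6,0,-1],
  [-1.9,0,-0.9,0,-1],
  [-2.3,0,-1.2,0,-1],
  [-2.6,0,-1.5,0,-1],
  [-2.6,0,-1.5,0,-1],
])

```text
t: 4.4
eef_pos: [0.6283, -0.0092, 0.0989]
tcp_rot: [[-1.0, -0.012, 0.001], [-0.012, 1.0, -0.0], [-0.001, -0.0, -1.0]]
contact_force: [0.2, -0.3, 0.3]
finger_gap: 0.0003
grip_force: 0.0
```

Request:
jog_arm([
  [-0.2,0,0,0,-1],
  [-0.4,0,0,0,-1],
  [-0.6,0,0,0,-1],
  [-0.6,0,0,0,-1],
])

```text
t: 4.73
eef_pos: [0.6337, -0.0091, 0.0979]
tcp_rot: [[-1.0, -0.012, -0.0], [-0.012, 1.0, 0.0], [0.0, 0.0, -1.0]]
contact_force: [0.2, 0.4, -0.5]
finger_gap: 0.0002
grip_force: 0.0
```

Run:
```python
from h import *
snap('wrist','w2.png',1)
```

```text
(no output)
```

View pics/w2.png

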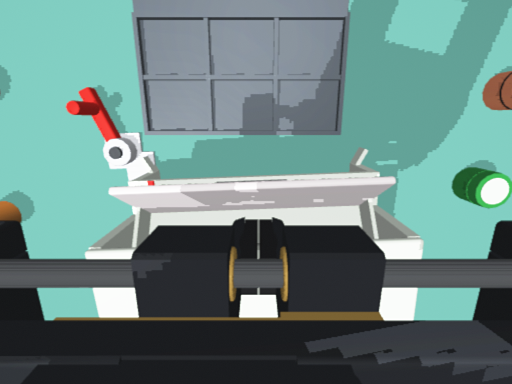

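Run:
```python
from h import *
C=cam('wrist'); print(proj(C,robot.observe()['eef_pos']))
for z in(.08,.09,.1,.11):
  a,b=unproj(C,(111,190),z),unproj(C,(396,180),z); print(z,np.linalg.norm(a-b),(a+b)[:2]/2)
im=cv2.imread('pics/raw_w2.png'); im2=cv2.imread('pics/raw_w1.png')
cv2.imwrite('pics/c2.png',np.vstack([cv2.resize(im[150:240,100:300],None,fx=4,fy=3),cv2.resize(im2[150:240,100:300],None,fx=4,fy=3)]))
```

```text
[258.15356191 212.18836594]
0.08 0.22286382733085172 [ 0.61757028 -0.01336629]
0.09 0.21181398066773902 [ 0.61510479 -0.01320955]
0.1 0.20076413400462634 [ 0.6126393  -0.01305281]
0.11 0.18971428734151366 [ 0.6101738  -0.01289607]
```

View pics/c2.png

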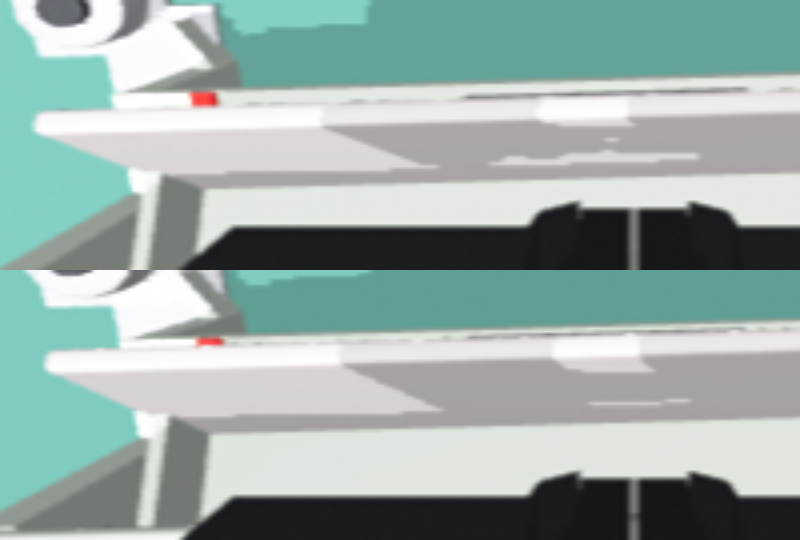

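Request:
jog_arm([
  [0,0,-4,0,-1],
  [0,0,-4,0,-1],
  [4,0,-4,0,-1],
  [8,0,-4,0,-1],
  [8,0,-4,0,-1],
  [8,0,0,0,-1],
  [8,0,2.5,0,-1],
  [8,0,2.5,0,-1],
])

```text
t: 5.45
eef_pos: [0.5509, -0.0095, 0.0691]
tcp_rot: [[-1.0, -0.012, -0.007], [-0.012, 1.0, 0.002], [0.007, 0.002, -1.0]]
contact_force: [-0.4, 0.2, -0.4]
finger_gap: 0.0005
grip_force: 0.0
```

Request:
jog_arm([
  [-1,0,0,0,-1],
  [-2,0,0,0,-1],
  [-3,0,0,0,-1],
  [-4,0,0,0,-1],
  [-5,0,0,0,-1],
  [-5,0,0,0,-1],
])

```text
t: 5.95
eef_pos: [0.6054, -0.0096, 0.0747]
tcp_rot: [[-1.0, -0.012, 0.003], [-0.012, 1.0, -0.001], [-0.003, -0.001, -1.0]]
contact_force: [0.4, 0.0, 0.1]
finger_gap: 0.0006
grip_force: 0.0
```

Run:
```python
from h import *
snap('wrist','w3.png',1)
im=cv2.imread('pics/raw_w3.png'); cv2.imwrite('pics/w3c.png',cv2.resize(im[90:290,60:460],None,fx=2,fy=2))
```

```text
(no output)
```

View pics/w3c.png

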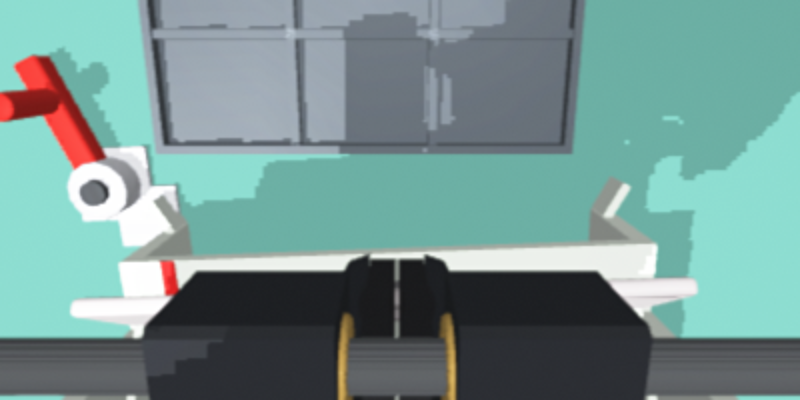

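Request:
jog_arm([
  [-0.5,0,-0.5,0,-1],
  [-1,0,-1,0,-1],
  [-1.5,0,-1.5,0,-1],
  [-2,0,-2,0,-1],
  [-2.4,0,-2,0,-1],
  [-2.7,0,-2,0,-1],
  [-2.7,0,-2,0,-1],
])

```text
t: 6.58
eef_pos: [0.6308, -0.0091, 0.0928]
tcp_rot: [[-1.0, -0.012, -0.0], [-0.012, 1.0, 0.0], [0.0, 0.0, -1.0]]
contact_force: [-0.4, 0.5, -0.0]
finger_gap: 0.0003
grip_force: 0.0
```

Run:
```python
from h import *
print(robot.observe()['contact_force'])
snap('wrist','w4.png',1)
im=cv2.imread('pics/raw_w4.png'); cv2.imwrite('pics/w4c.png',cv2.resize(im[120:270,60:460],None,fx=1.5,fy=1.5))
```

```text
[-0.43039416  0.47973517 -0.03488965]
```

View pics/w4c.png

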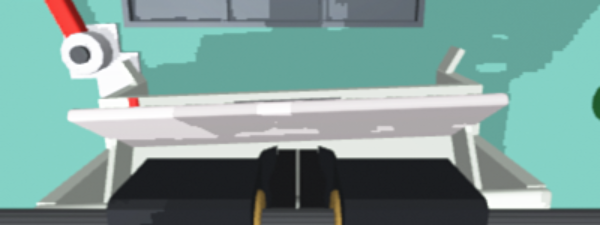

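Run:
```python
from h import *
m=robot.camera_model('wrist');M=np.array(m['mount']);K=cam('wrist')[0]
def C(p,Rt=np.array([[-1,-.012,0],[-.012,1,0],[0,0,-1.]])):
    R=(Rt@M[:3,:3]).T; return K,R,-R@(Rt@M[:3,3]+np.array(p))
for nm,p,a,b in(('w3',(.6054,-.0096,.0747),(95,244),(408,233)),('w4',(.6308,-.0091,.0928),(105,197),(398,186))):
  for z in(.09,.1,.11,.12):
    A,B=unproj(C(p),a,z),unproj(C(p),b,z); print(nm,z,np.linalg.norm(A-B).round(4),((A+B)[:2]/2).round(4),np.arctan2(A[0]-B[0],B[1]-A[1]).round(3))
```

```text
w3 0.09 0.216 [ 0.6193 -0.0146] 0.051
w3 0.1 0.2031 [ 0.6146 -0.0144] 0.051
w3 0.11 0.1903 [ 0.6098 -0.0141] 0.051
w3 0.12 0.1775 [ 0.6051 -0.0139] 0.051
w4 0.09 0.2134 [ 0.616  -0.0147] 0.052
w4 0.1 0.2019 [ 0.6133 -0.0144] 0.052
w4 0.11 0.1905 [ 0.6106 -0.0142] 0.052
w4 0.12 0.1791 [ 0.6079 -0.014 ] 0.052
```

Run:
```python
from h import *
m=robot.camera_model('wrist');M=np.array(m['mount']);K=cam('wrist')[0]
Rt=np.array([[-1,-.012,0],[-.012,1,0],[0,0,-1.]])
def C(p,):
    R=(Rt@M[:3,:3]).T; return K,R,-R@(Rt@M[:3,3]+np.array(p))
c3=C((.6054,-.0096,.0747)); c4=C((.6308,-.0091,.0928))
print('w3 rear edge',unproj(c3,(138,166.5),.011),unproj(c3,(346,166.5),.011))
print('hub',unproj(c3,(107,185),.018), 'w4hub',unproj(c4,(60+80/1.5,120+54/1.5),.018))
print('w4 rear',unproj(c4,(60+125/1.5,120+25/1.5),.011),unproj(c4,(60+423/1.5,120+22/1.5),.011))
print('roof front w3 z.054',unproj(c3,(120,221),.054),unproj(c3,(388,212),.054))
print('top edges roof w4',unproj(c4,(60+133/1.5,120+100/1.5),.054))
```

```text
w3 rear edge [ 0.58422311 -0.12288394  0.011     ] [0.58168108 0.07291383 0.011     ]
hub [ 0.60078332 -0.15035045  0.018     ] w4hub [ 0.60158622 -0.15035196  0.018     ]
w4 rear [ 0.5831648 -0.1223201  0.011    ] [0.57868965 0.07251903 0.011     ]
roof front w3 z.054 [ 0.62199796 -0.12280874  0.054     ] [0.61136825 0.09626062 0.054     ]
top edges roof w4 [ 0.62266052 -0.10369859  0.054     ]
```

Request:
jog_arm([
  [0,0,-4,0,-1],
  [0,0,-6,0,-1],
  [0,0,-6,0,-1],
  [4,0,-6,0,-1],
  [7,0,-6,0,-1],
  [7,0,-6,0,-1],
  [7,0,-2,0,-1],
  [7,0,0.8,0,-1],
])

```text
t: 7.3
eef_pos: [0.5602, -0.0099, 0.0837]
tcp_rot: [[-1.0, -0.012, 0.001], [-0.012, 1.0, -0.0], [-0.001, -0.0, -1.0]]
contact_force: [0.6, -0.0, -0.8]
finger_gap: 0.0005
grip_force: 0.0
```

Request:
jog_arm([
  [0,0,0,0,-1],
  [-2,0,0,0,-1],
  [-4,0,0,0,-1],
  [-5,0,0,0,-1],
  [-5,0,0,0,-1],
])

```text
t: 7.72
eef_pos: [0.6123, -0.0095, 0.0859]
tcp_rot: [[-1.0, -0.012, 0.002], [-0.012, 1.0, -0.0], [-0.002, -0.0, -1.0]]
contact_force: [-0.4, 0.2, -0.1]
finger_gap: 0.0007
grip_force: 0.0
```

```bash
python3 -c "
from h import *
snap('wrist','a1.png'); print(robot.observe()['contact_force'])"
```

```text
[-0.59418958 -1.02112152  1.1280962 ]
```

Request:
jog_arm([
  [-0.5,0,0,0,-1],
  [-1,0,0,0,-1],
  [-1,0,0,0,-1],
])

```text
t: 8.02
eef_pos: [0.621, -0.0093, 0.0855]
tcp_rot: [[-1.0, -0.012, 0.001], [-0.012, 1.0, -0.0], [-0.001, -0.0, -1.0]]
contact_force: [-0.5, -0.3, 0.2]
finger_gap: 0.0004
grip_force: 0.0
```

```bash
python3 -c "
from h import *
snap('wrist','a2.png'); print(robot.observe()['contact_force'])"
```

```text
[-0.35638528  0.01813893 -0.65789255]
```

Request:
jog_arm([
  [-0.5,0,0,0,-1],
  [-1,0,0,0,-1],
  [-1,0,0,0,-1],
])

```text
t: 8.32
eef_pos: [0.6313, -0.0091, 0.0852]
tcp_rot: [[-1.0, -0.012, 0.001], [-0.012, 1.0, -0.0], [-0.001, -0.0, -1.0]]
contact_force: [-0.6, 0.4, -0.1]
finger_gap: 0.0003
grip_force: 0.0
```

```bash
python3 -c "
from h import *
snap('wrist','a3.png'); print(robot.observe()['contact_force'])
o=np.zeros((600,800,3),np.uint8)
for i in range(3):
    im=cv2.imread(f'pics/raw_a{i+1}.png')[140:270,80:420]; im=cv2.resize(im,None,fx=1.5,fy=1.5); o[i*198:i*198+195,:510]=im
cv2.imwrite('pics/a.png',o[:,:510])"
```

```text
[0.18242145 0.18718256 1.31794292]
```

View pics/a.png

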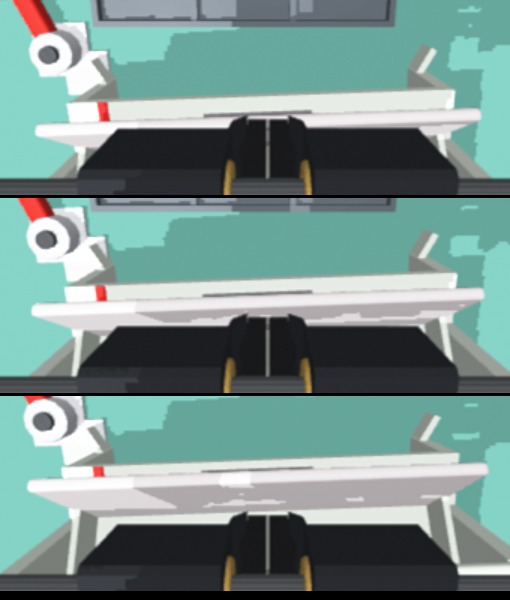

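Request:
jog_arm([
  [0,0,-4,0,-1],
  [0,0,-4.5,0,-1],
  [4,0,-4.5,0,-1],
  [7,0,-4.5,0,-1],
  [7,0,-4.5,0,-1],
  [7,0,-1,0,-1],
  [7,0,2.2,0,-1],
  [7,0,2.2,0,-1],
])

```text
t: 9.03
eef_pos: [0.5578, -0.0094, 0.0584]
tcp_rot: [[-1.0, -0.012, -0.008], [-0.012, 1.0, 0.002], [0.008, 0.002, -1.0]]
contact_force: [-0.0, -0.4, -0.1]
finger_gap: 0.0004
grip_force: 0.0
```

Request:
jog_arm([
  [-2,0,0,0,-1],
  [-4,0,0,0,-1],
  [-5,0,0,0,-1],
  [-6,0,0,0,-1],
  [-6,0,0,0,-1],
])

```text
t: 9.45
eef_pos: [0.6224, -0.0093, 0.0648]
tcp_rot: [[-1.0, -0.012, 0.003], [-0.012, 1.0, -0.0], [-0.003, -0.0, -1.0]]
contact_force: [-0.5, -1.2, -0.4]
finger_gap: 0.0002
grip_force: 0.0
```

```bash
python3 -c "
from h import *
snap('wrist','b1.png'); print(robot.observe()['contact_force'])"
```

```text
[0.4119122  0.16729742 0.12475697]
```

Request:
jog_arm([
  [-0.5,0,0,0,-1],
  [-1,0,0,0,-1],
  [-1,0,0,0,-1],
])

```text
t: 9.75
eef_pos: [0.6295, -0.009, 0.0637]
tcp_rot: [[-1.0, -0.013, -0.004], [-0.013, 1.0, 0.0], [0.004, 0.0, -1.0]]
contact_force: [-9.8, -0.1, 7.6]
finger_gap: 0.0005
grip_force: 5.0
```

```bash
python3 -c "
from h import *
snap('wrist','b2.png'); print(robot.observe()['contact_force'],robot.observe()['eef_pos'])
o=np.zeros((400,510,3),np.uint8)
for i in range(2):
    im=cv2.imread(f'pics/raw_b{i+1}.png')[140:270,80:420]; im=cv2.resize(im,None,fx=1.5,fy=1.5); o[i*198:i*198+195,:510]=im
cv2.imwrite('pics/b.png',o)"
```

```text
[-9.54070531  0.29914072  7.19622603] [ 0.62956118 -0.0090606   0.06374049]
```

View pics/b.png

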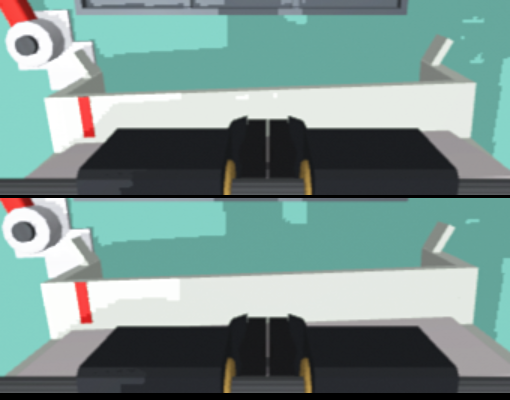

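Request:
jog_arm([
  [3,0,0,0,-1],
  [6,0,-4,0,-1],
  [10,-4,-7,0,0.4],
  [14,-8,-7,0,0.4],
  [18,-12,-7,0,0.4],
  [20,-16,-6,0,0.4],
  [21,-16,-2,0,0.4],
  [21,-16,1.5,0,0.4],
])

```text
t: 10.47
eef_pos: [0.4292, -0.1681, 0.0685]
tcp_rot: [[-1.0, -0.01, 0.006], [-0.01, 1.0, -0.005], [-0.006, -0.005, -1.0]]
contact_force: [1.4, 0.0, -1.3]
finger_gap: 0.0383
grip_force: 0.0
```

Request:
jog_arm([
  [0,0,1,0,0.4],
  [0,0,2,0,0.4],
  [0,0,2.5,0,0.4],
  [0,0,3,0,0.4],
  [0,0,3.4,0,0.4],
  [0,0,3.4,0,0.4],
])

```text
t: 10.97
eef_pos: [0.4292, -0.1645, 0.0319]
tcp_rot: [[-1.0, -0.013, -0.0], [-0.013, 1.0, 0.0], [0.0, 0.0, -1.0]]
contact_force: [0.2, -0.7, -0.4]
finger_gap: 0.0618
grip_force: 0.0
```

Request:
jog_arm([
  [0,0,0.6,0,0.4],
  [0,0,1.2,0,0.4],
  [0,0,1.7,0,0.4],
  [0,0,2.2,0,0.4],
  [0,0,2.2,0,0.4],
])

```text
t: 11.38
eef_pos: [0.4286, -0.1643, 0.0091]
tcp_rot: [[-1.0, -0.012, -0.001], [-0.012, 1.0, 0.001], [0.001, 0.001, -1.0]]
contact_force: [0.0, -0.2, -0.4]
finger_gap: 0.0618
grip_force: 0.0
```

Request:
jog_arm([
  [0,0,0.3,0,0.4],
  [0,0,0.6,0,0.4],
  [0,0,0.8,0,0.4],
  [0,0,0.8,0,0.4],
])

```text
t: 11.72
eef_pos: [0.4289, -0.1646, 0.0018]
tcp_rot: [[-1.0, -0.012, -0.0], [-0.012, 1.0, 0.0], [0.0, 0.0, -1.0]]
contact_force: [0.2, 0.3, -0.7]
finger_gap: 0.0612
grip_force: 0.0
```

Request:
jog_arm([
  [0,0,0.1,0,0.4],
  [0,0,0.2,0,0.4],
  [0,0,0.3,0,0.4],
  [0,0,0.3,0,0.4],
])

```text
t: 12.05
eef_pos: [0.429, -0.1647, -0.001]
tcp_rot: [[-1.0, -0.012, -0.0], [-0.012, 1.0, 0.0], [0.0, 0.0, -1.0]]
contact_force: [-0.7, 0.0, -0.1]
finger_gap: 0.0618
grip_force: 0.0
```

Request:
jog_arm([
  [0,0,0.2,0,0.4],
  [0,0,0.4,0,0.4],
  [0,0,0.6,0,0.4],
  [0,0,0.6,0,0.4],
])

```text
t: 12.38
eef_pos: [0.4289, -0.1645, -0.0073]
tcp_rot: [[-1.0, -0.012, -0.001], [-0.012, 1.0, 0.0], [0.001, 0.0, -1.0]]
contact_force: [0.2, -1.1, 0.4]
finger_gap: 0.062
grip_force: 0.0
```

```bash
python3 -c "
from h import *
snap('wrist','p.png'); s=robot.observe(); print(s['contact_force'],s['eef_pos'],s['joint_positions'])
cv2.imwrite('pics/p_.png',cv2.resize(cv2.imread('pics/raw_p.png')[60:330,100:512],None,fx=1.9,fy=1.9))"
```

```text
[ 0.33070571 -0.63458376  0.50973239] [ 0.42893967 -0.16461504 -0.00711033] [-3.56572963e+01  2.68578854e+01  1.09457999e+02 -2.44895435e-03
  4.37136950e+01 -1.26352766e+02]
```

View pics/p_.png

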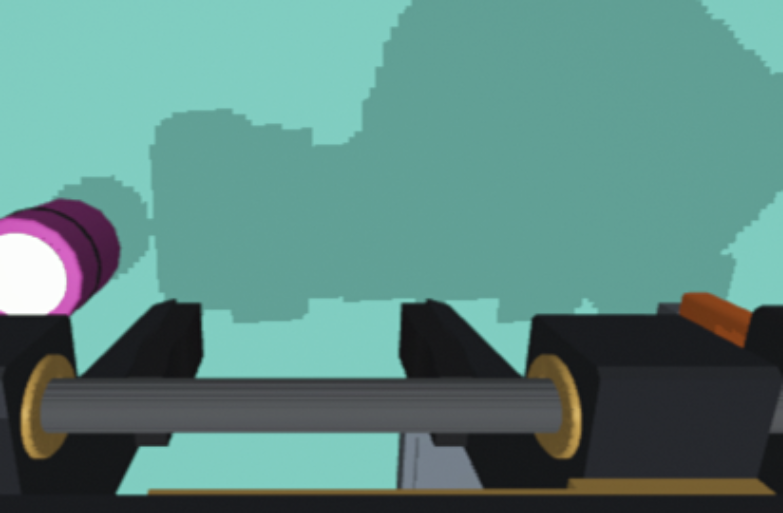

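Fingertip picture: the tips appear at raw pixels (207,218) and (312,218). A 62 mm gap there puts them about 36 mm short of the reported TCP, which also explains the earlier passes over the bin edge. I'll check by touching the table.

Request:
jog_arm([
  [0,0,0.6,0,0.4],
  [0,0,1.2,0,0.4],
  [0,0,1.6,0,0.4],
  [0,0,1.9,0,0.4],
  [0,0,1.9,0,0.4],
])

```text
t: 12.85
eef_pos: [0.4287, -0.1644, -0.0266]
tcp_rot: [[-1.0, -0.012, -0.001], [-0.012, 1.0, 0.001], [0.001, 0.001, -1.0]]
contact_force: [-0.2, -0.1, -1.0]
finger_gap: 0.0616
grip_force: 0.0
```

Request:
jog_arm([
  [0,0,0.2,0,0.4],
  [0,0,0.4,0,0.4],
  [0,0,0.6,0,0.4],
  [0,0,0.6,0,0.4],
])

```text
t: 13.18
eef_pos: [0.429, -0.1646, -0.0322]
tcp_rot: [[-1.0, -0.012, -0.0], [-0.012, 1.0, 0.0], [0.0, 0.0, -1.0]]
contact_force: [0.4, -0.6, -0.2]
finger_gap: 0.0618
grip_force: 0.0
```

Request:
jog_arm([
  [0,0,0.2,0,0.4],
  [0,0,0.4,0,0.4],
  [0,0,0.5,0,0.4],
  [0,0,0.5,0,0.4],
])

```text
t: 13.52
eef_pos: [0.429, -0.1646, -0.0371]
tcp_rot: [[-1.0, -0.012, -0.0], [-0.012, 1.0, 0.0], [0.0, 0.0, -1.0]]
contact_force: [0.9, -1.0, -0.1]
finger_gap: 0.0615
grip_force: 0.0
```

Request:
jog_arm([
  [0,0,0.15,0,0.4],
  [0,0,0.3,0,0.4],
  [0,0,0.45,0,0.4],
  [0,0,0.45,0,0.4],
])

```text
t: 13.85
eef_pos: [0.4292, -0.1648, -0.0375]
tcp_rot: [[-1.0, -0.013, -0.0], [-0.013, 1.0, -0.0], [0.0, -0.0, -1.0]]
contact_force: [-19.7, 9.8, 65.6]
finger_gap: 0.0616
grip_force: 33.0
```

Request:
jog_arm([
  [0,0,-4,0,0.4],
  [0,0,-7.5,0,0.4],
  [1,-4,-7.5,0,0.4],
  [2.1,-8.2,-7.5,0,0.4],
  [2.1,-8.2,-7.5,0,0.4],
  [2.1,-8.2,-4.5,0,0.4],
  [2.1,-8.2,-1.5,0,0.4],
  [2.1,-8.2,-1.5,0,0.4],
])

```text
t: 14.52
eef_pos: [0.4068, -0.2449, -0.0303]
tcp_rot: [[-1.0, -0.011, -0.006], [-0.011, 1.0, 0.006], [0.005, 0.006, -1.0]]
contact_force: [-0.3, 0.4, -1.1]
finger_gap: 0.0617
grip_force: 0.0
```

Request:
jog_arm([
  [0,0,0,0,-0.4],
  [0,0,0,0,-0.4],
  [0,0,0,0,-0.4],
  [0,0,0,0,-0.4],
  [0,0,0,0,-0.4],
], squeeze=15)

```text
t: 14.93
eef_pos: [0.4097, -0.2474, -0.0251]
tcp_rot: [[-1.0, -0.012, 0.002], [-0.012, 1.0, -0.002], [-0.002, -0.002, -1.0]]
contact_force: [-0.7, 1.8, 7.4]
finger_gap: 0.0354
grip_force: 15.0
```

Request:
jog_arm([
  [0,0,-4,0,-0.4],
  [-2,3,-5,0,-0.4],
  [-4,6.5,-5,0,-0.4],
  [-6,10,-5,0,-0.4],
  [-8,13.3,-5,0,-0.4],
  [-9.45,15.7,-5,0,-0.4],
  [-9.45,15.7,-5,0,-0.4],
  [-9.45,15.7,-5,0,-0.4],
])

```text
t: 15.6
eef_pos: [0.502, -0.0878, 0.0239]
tcp_rot: [[-1.0, -0.015, 0.0], [-0.015, 1.0, -0.0], [-0.0, -0.0, -1.0]]
contact_force: [-0.2, -0.7, -0.5]
finger_gap: 0.0354
grip_force: 15.0
```

Request:
jog_arm([
  [0,0,1.5,0,-0.4],
  [0,0,3,0,-0.4],
  [0,0,3.8,0,-0.4],
  [0,0,4.4,0,-0.4],
  [0,0,4.4,0,-0.4],
])

```text
t: 16.02
eef_pos: [0.5013, -0.0895, -0.0208]
tcp_rot: [[-1.0, -0.011, -0.001], [-0.011, 1.0, 0.0], [0.001, 0.0, -1.0]]
contact_force: [0.6, -0.1, -0.9]
finger_gap: 0.0354
grip_force: 15.0
```

Request:
jog_arm([
  [0,0,-0.1,0,0.1],
  [0,0,-0.1,0,0.1],
  [0,0,-3.5,0,0.1],
  [0,0,-6,0,0.1],
  [1,-4,-6,0,0.4],
  [1.8,-8,-6,0,0.4],
  [2.6,-12,-6,0,0.4],
  [3.4,-16,-6,0,0.4],
])

```text
t: 16.68
eef_pos: [0.4692, -0.2511, 0.0405]
tcp_rot: [[-1.0, -0.013, 0.001], [-0.013, 1.0, -0.001], [-0.001, -0.001, -1.0]]
contact_force: [0.6, -0.2, 0.2]
finger_gap: 0.0619
grip_force: 0.0
```

```bash
cat > lids.py <<'E'
from h import *
# top view: coloured blobs with white lid, per pot; prints lid centre in world at z
def lids():
    C=cam('top'); im=cv2.cvtColor(robot.get_image('top'),cv2.COLOR_RGB2BGR); cv2.imwrite('pics/raw_lids.png',im)
    m=(im.min(2)>140).astype(np.uint8)
    n,L,st,ce=cv2.connectedComponentsWithStats(m)
    for i in range(1,n):
        if 20<st[i,4]<75 and max(st[i,2:4])<13:
            p=unproj(C,ce[i],.034)
            if .25<p[0]<.75 and abs(p[1])<.45:
                x,y=ce[i].astype(int); w=im[y-7:y+8,x-7:x+8].reshape(-1,3).astype(int)
                s=w[np.argsort(-(w.max(1)-w.min(1)))[:25]].mean(0)[::-1]
                print(p[:2].round(4),st[i,4],'rgb',s.round().astype(int))
lids()
E
python3 lids.py
```

```text
[ 0.638  -0.1169] 31 rgb [107  69  65]
[0.6311 0.2184] 41 rgb [20 91 41]
[ 0.6153 -0.3931] 68 rgb [153 151 148]
[0.5678 0.3109] 32 rgb [ 6 99 97]
[0.5374 0.2303] 42 rgb [152  92  66]
[0.4986 0.2991] 41 rgb [14 88 38]
[ 0.502 -0.09 ] 48 rgb [101  40  91]
[0.3794 0.2551] 47 rgb [144  59  76]
```

Request:
jog_arm([
  [0.7,-4.1,0,0,0.4],
  [1.5,-8.1,0,0,0.4],
  [1.5,-8.95,0,0,0.4],
  [1.5,-8.95,3,0,0.4],
  [1.5,-8.95,5,0,0.4],
  [1.5,-8.95,6.5,0,0.4],
  [1.5,-8.95,6.5,0,0.4],
])

```text
t: 17.32
eef_pos: [0.4546, -0.3374, -0.0278]
tcp_rot: [[-1.0, -0.012, -0.003], [-0.012, 1.0, 0.004], [0.003, 0.004, -1.0]]
contact_force: [-0.1, 0.2, -0.5]
finger_gap: 0.0618
grip_force: 0.0
```

Request:
jog_arm([
  [0,0,0,0,-0.4],
  [0,0,0,0,-0.4],
  [0,0,0,0,-0.4],
  [0,0,0,0,-0.4],
  [0,0,0,0,-0.4],
], squeeze=20)

```text
t: 17.73
eef_pos: [0.4562, -0.3392, -0.0243]
tcp_rot: [[-1.0, -0.012, 0.001], [-0.012, 1.0, -0.001], [-0.001, -0.001, -1.0]]
contact_force: [-1.4, 2.1, 5.6]
finger_gap: 0.0352
grip_force: 20.0
```

Request:
jog_arm([
  [0,0,-4,0,-0.4],
  [-0.5,3,-6,0,-0.4],
  [-1,6.5,-6.5,0,-0.4],
  [-1.7,10.5,-6.5,0,-0.4],
  [-2.3,14.5,-6.5,0,-0.4],
  [-2.9,18.5,-6.5,0,-0.4],
  [-3.5,22.5,-6.5,0,-0.4],
  [-4.1,26.5,-6.5,0,-0.4],
])

```text
t: 18.4
eef_pos: [0.4934, -0.0715, 0.0401]
tcp_rot: [[-1.0, -0.012, 0.001], [-0.012, 1.0, -0.0], [-0.001, -0.0, -1.0]]
contact_force: [0.4, -0.5, -0.4]
finger_gap: 0.0353
grip_force: 20.0
```

Request:
jog_arm([
  [-0.6,3,0,0,-0.4],
  [-0.8,4.85,0,0,-0.4],
  [-0.8,4.85,0,0,-0.4],
  [-0.8,4.85,2.5,0,-0.4],
  [-0.8,4.85,4.5,0,-0.4],
  [-0.8,4.85,5.8,0,-0.4],
  [-0.8,4.85,5.8,0,-0.4],
])

```text
t: 18.98
eef_pos: [0.5, -0.0255, -0.02]
tcp_rot: [[-1.0, -0.011, -0.003], [-0.011, 1.0, 0.001], [0.002, 0.001, -1.0]]
contact_force: [0.6, -0.4, -0.8]
finger_gap: 0.0355
grip_force: 20.0
```

Request:
jog_arm([
  [0,0,-0.1,0,0.1],
  [0,0,-0.1,0,0.1],
  [0,0,-3.5,0,0.1],
  [0,0,-6,0,0.1],
  [-0.5,-4,-6,0,0.4],
  [-1,-8,-6,0,0.4],
  [-1.5,-12,-6,0,0.4],
  [-2,-16,-6,0,0.4],
])

```text
t: 19.65
eef_pos: [0.5231, -0.1869, 0.0432]
tcp_rot: [[-1.0, -0.012, 0.002], [-0.012, 1.0, -0.001], [-0.002, -0.001, -1.0]]
contact_force: [0.4, 0.0, -0.7]
finger_gap: 0.0615
grip_force: 0.0
```

```bash
python3 lids.py
```

```text
[ 0.638  -0.1177] 30 rgb [106  68  65]
[0.6311 0.2185] 40 rgb [19 89 39]
[ 0.6153 -0.3931] 68 rgb [153 150 147]
[0.5675 0.3108] 29 rgb [ 6 98 97]
[0.5372 0.2307] 38 rgb [151  91  65]
[0.4986 0.2994] 38 rgb [14 88 39]
[ 0.5024 -0.0226] 30 rgb [ 47  70 115]
[0.379 0.255] 45 rgb [144  60  76]
```

Request:
jog_arm([
  [-0.7,-4.1,0,0,0.4],
  [-1.4,-8.1,0,0,0.4],
  [-1.55,-10,0,0,0.4],
  [-1.55,-10,3,0,0.4],
  [-1.55,-10,5,0,0.4],
  [-1.55,-10,6.6,0,0.4],
  [-1.55,-10,6.6,0,0.4],
])

```text
t: 20.28
eef_pos: [0.5381, -0.2837, -0.0265]
tcp_rot: [[-1.0, -0.012, -0.003], [-0.012, 1.0, 0.003], [0.003, 0.003, -1.0]]
contact_force: [-0.9, -0.3, -1.3]
finger_gap: 0.0617
grip_force: 0.0
```

Request:
jog_arm([
  [0,0,0,0,-0.4],
  [0,0,0,0,-0.4],
  [0,0,0,0,-0.4],
  [0,0,0,0,-0.4],
  [0,0,0,0,-0.4],
], squeeze=20)

```text
t: 20.7
eef_pos: [0.5401, -0.2847, -0.0231]
tcp_rot: [[-1.0, -0.012, 0.001], [-0.012, 1.0, -0.001], [-0.001, -0.001, -1.0]]
contact_force: [-1.2, 0.1, 4.2]
finger_gap: 0.0349
grip_force: 20.0
```

Request:
jog_arm([
  [0,0,-4,0,-0.4],
  [0,1,-6.5,0,-0.4],
  [-0.4,5,-6.5,0,-0.4],
  [-0.8,9,-6.5,0,-0.4],
  [-1.1,13,-6.5,0,-0.4],
  [-1.4,17,-6.5,0,-0.4],
  [-1.66,19.6,-6.5,0,-0.4],
  [-1.66,19.6,-6.5,0,-0.4],
])

```text
t: 21.37
eef_pos: [0.5538, -0.0836, 0.041]
tcp_rot: [[-1.0, -0.017, -0.0], [-0.017, 1.0, 0.001], [0.0, 0.001, -1.0]]
contact_force: [-0.5, -0.6, -1.0]
finger_gap: 0.035
grip_force: 20.0
```

Request:
jog_arm([
  [0,0,0,0,-0.4],
  [0,0,2.5,0,-0.4],
  [0,0,4.5,0,-0.4],
  [0,0,5.8,0,-0.4],
  [0,0,5.9,0,-0.4],
])

```text
t: 21.78
eef_pos: [0.5532, -0.0895, -0.0199]
tcp_rot: [[-1.0, -0.011, -0.002], [-0.011, 1.0, 0.001], [0.002, 0.001, -1.0]]
contact_force: [-0.1, 0.1, -0.4]
finger_gap: 0.0356
grip_force: 20.0
```

Request:
jog_arm([
  [0,0,-0.1,0,0.1],
  [0,0,-0.1,0,0.1],
  [0,0,-3.5,0,0.1],
  [0,0,-6,0,0.1],
  [0.2,4,-6.5,0,0.4],
  [0.4,8,-6.5,0,0.4],
  [0.6,12,-6.5,0,0.4],
  [0.8,16,-6.5,0,0.4],
])

```text
t: 22.45
eef_pos: [0.544, 0.0727, 0.0478]
tcp_rot: [[-1.0, -0.011, 0.002], [-0.011, 1.0, -0.0], [-0.002, -0.0, -1.0]]
contact_force: [0.4, -0.2, -0.5]
finger_gap: 0.0616
grip_force: 0.0
```

Request:
jog_arm([
  [0.1,4,0,0,0.4],
  [0.2,8,0,0,0.4],
  [0.3,12,0,0,0.4],
  [0.5,15.9,0,0,0.4],
  [0.5,15.9,0,0,0.4],
  [0.5,15.9,2,0,0.4],
])

```text
t: 22.95
eef_pos: [0.539, 0.2328, 0.0302]
tcp_rot: [[-1.0, -0.015, 0.008], [-0.015, 1.0, 0.002], [-0.008, 0.001, -1.0]]
contact_force: [0.6, -0.7, -0.5]
finger_gap: 0.0619
grip_force: 0.0
```

```bash
python3 lids.py
python3 - <<'E'
from h import *
snap('wrist','o.png')
E
```

```text
[ 0.6382 -0.1165] 36 rgb [109  70  67]
[0.634  0.2143] 21 rgb [25 90 46]
[ 0.6153 -0.3929] 69 rgb [153 151 148]
[ 0.5536 -0.0897] 46 rgb [137  29  43]
[ 0.5003 -0.0253] 52 rgb [ 48  74 123]
[ 0.5021 -0.0898] 49 rgb [103  40  92]
```

Request:
jog_arm([
  [0,0,2,0,0.4],
  [0,0,4,0,0.4],
  [0,0,5,0,0.4],
  [0,0,5,0,0.4],
  [0,0,5,0,-0.4],
  [0,0,5,0,-0.4],
  [0,0,5,0,-0.4],
  [0,0,5,0,-0.4],
])

```text
t: 23.72
eef_pos: [0.5374, 0.2307, -0.0224]
tcp_rot: [[-1.0, -0.012, 0.001], [-0.012, 1.0, 0.0], [-0.001, 0.0, -1.0]]
contact_force: [-0.7, -0.5, -0.3]
finger_gap: 0.0368
grip_force: 0.0
```

Request:
jog_arm([
  [0,0,0,0,-0.4],
  [0,0,-4,0,-0.4],
  [0,0,-6.5,0,-0.4],
  [0,0,-6.5,0,-0.4],
])

```text
t: 24.05
eef_pos: [0.5396, 0.2313, 0.0469]
tcp_rot: [[-1.0, -0.012, 0.008], [-0.012, 1.0, 0.002], [-0.008, 0.002, -1.0]]
contact_force: [0.4, 0.9, 0.4]
finger_gap: 0.0353
grip_force: 20.0
```

Request:
jog_arm([
  [-0.3,-4,0,0,-0.4],
  [-0.6,-8,0,0,-0.4],
  [-0.9,-12,0,0,-0.4],
  [-1.2,-16,0,0,-0.4],
  [-1.3,-19.1,0,0,-0.4],
  [-1.3,-19.1,0,0,-0.4],
  [-1.3,-19.1,0,0,-0.4],
  [-1.3,-19.1,2.5,0,-0.4],
])

```text
t: 24.72
eef_pos: [0.5547, 0.04, 0.0196]
tcp_rot: [[-1.0, -0.012, 0.007], [-0.012, 1.0, -0.001], [-0.007, -0.001, -1.0]]
contact_force: [0.8, 0.6, -0.7]
finger_gap: 0.035
grip_force: 20.0
```

Request:
jog_arm([
  [0,0,1.5,0,-0.4],
  [0,0,2.8,0,-0.4],
  [0,0,3.4,0,-0.4],
  [0,0,3.4,0,-0.4],
])

```text
t: 25.05
eef_pos: [0.5517, 0.0411, -0.0181]
tcp_rot: [[-1.0, -0.014, -0.001], [-0.014, 1.0, 0.0], [0.001, 0.0, -1.0]]
contact_force: [0.6, -0.5, -1.1]
finger_gap: 0.035
grip_force: 20.0
```

Request:
jog_arm([
  [0,0,0.2,0,-0.4],
  [0,0,0.2,0,0.1],
  [0,0,0.2,0,0.1],
  [0,0,-3.5,0,0.1],
  [0,0,-6.5,0,0.1],
  [2.5,3,-6.5,0,0.4],
  [5,6.3,-6.5,0,0.4],
  [7.5,9.5,-6.5,0,0.4],
])

```text
t: 25.72
eef_pos: [0.4752, 0.1348, 0.0482]
tcp_rot: [[-1.0, -0.011, 0.001], [-0.011, 1.0, 0.0], [-0.001, 0.0, -1.0]]
contact_force: [-0.2, 0.7, -0.8]
finger_gap: 0.0617
grip_force: 0.0
```

```bash
python3 lids.py
```

```text
[ 0.6382 -0.1168] 35 rgb [108  70  66]
[0.6313 0.2182] 42 rgb [19 91 41]
[ 0.6153 -0.3929] 69 rgb [155 152 149]
[0.568  0.3107] 39 rgb [  6 100  99]
[0.5526 0.0406] 49 rgb [153  93  66]
[ 0.5536 -0.0897] 46 rgb [136  28  42]
[0.4987 0.2998] 45 rgb [15 90 39]
[ 0.5005 -0.0254] 51 rgb [ 49  74 123]
[ 0.502 -0.09 ] 48 rgb [103  41  93]
```

Request:
jog_arm([
  [2.4,3,0,0,0.4],
  [4.8,6,0,0,0.4],
  [7.2,9.1,0,0,0.4],
  [9.5,12.1,0,0,0.4],
  [9.5,12.1,0,0,0.4],
  [9.5,12.1,0,0,0.4],
])

```text
t: 26.27
eef_pos: [0.3788, 0.2549, 0.0479]
tcp_rot: [[-1.0, -0.016, 0.001], [-0.016, 1.0, 0.0], [-0.001, 0.0, -1.0]]
contact_force: [-0.2, -1.5, 0.6]
finger_gap: 0.062
grip_force: 0.0
```

Run:
```python
from h import *
C=snap('wrist','k.png'); im=cv2.imread('pics/raw_k.png')
print(robot.observe()['eef_pos'],robot.observe()['tcp_rot'][0])
m=(im.min(2)>190).astype(np.uint8); n,L,st,ce=cv2.connectedComponentsWithStats(m)
for i in range(1,n):
    if st[i,4]>150: print(ce[i].round(),st[i],unproj(C,ce[i],.034))
print('expect',proj(C,(.379,.255,.034)))
```

```text
[0.37979555 0.25401166 0.04792709] [-9.99905055e-01 -1.37468447e-02  9.51231713e-04]
[259. 208.] [243 193  33  31 825] [0.38034082 0.25534719 0.034     ]
expect [258.28945887 206.37616337]
```

Request:
jog_arm([
  [0,0,3,0,0.4],
  [0,0,5.5,0,0.4],
  [0,0,7.2,0,0.4],
  [0,0,7.2,0,0.4],
  [0,0,7.2,0,-0.4],
  [0,0,7.2,0,-0.4],
  [0,0,7.2,0,-0.4],
  [0,0,7.2,0,-0.4],
])

```text
t: 26.98
eef_pos: [0.3804, 0.2538, -0.0234]
tcp_rot: [[-1.0, -0.012, 0.002], [-0.012, 1.0, 0.001], [-0.002, 0.001, -1.0]]
contact_force: [0.4, 0.5, 0.0]
finger_gap: 0.0368
grip_force: 0.4
```

Request:
jog_arm([
  [0,0,0,0,-0.4],
  [0,0,-4,0,-0.4],
  [0,0,-6.5,0,-0.4],
  [-4,0,-6.5,0,-0.4],
  [-8,0,-6.5,0,-0.4],
])

```text
t: 27.4
eef_pos: [0.4608, 0.2553, 0.0433]
tcp_rot: [[-1.0, -0.014, 0.004], [-0.014, 1.0, 0.001], [-0.004, 0.001, -1.0]]
contact_force: [0.2, 0.4, 0.2]
finger_gap: 0.0354
grip_force: 20.0
```

Request:
jog_arm([
  [-0.7,-4,0,0,-0.4],
  [-1.4,-8,0,0,-0.4],
  [-2.1,-12,0,0,-0.4],
  [-2.8,-16,0,0,-0.4],
  [-3.5,-20,0,0,-0.4],
  [-3.85,-21.7,0,0,-0.4],
  [-3.85,-21.7,0,0,-0.4],
  [-3.85,-21.7,2.5,0,-0.4],
])

```text
t: 28.07
eef_pos: [0.5034, 0.0374, 0.0188]
tcp_rot: [[-1.0, -0.01, 0.008], [-0.01, 1.0, -0.001], [-0.008, -0.001, -1.0]]
contact_force: [-0.6, 0.4, -1.1]
finger_gap: 0.0356
grip_force: 20.0
```

Request:
jog_arm([
  [0,0,1.5,0,-0.4],
  [0,0,2.8,0,-0.4],
  [0,0,3.4,0,-0.4],
  [0,0,3.4,0,-0.4],
])

```text
t: 28.4
eef_pos: [0.5002, 0.0392, -0.0188]
tcp_rot: [[-1.0, -0.013, -0.001], [-0.013, 1.0, 0.0], [0.001, 0.0, -1.0]]
contact_force: [-0.7, -0.8, -0.7]
finger_gap: 0.0353
grip_force: 20.0
```

Request:
jog_arm([
  [0,0,0.2,0,-0.4],
  [0,0,0.2,0,0.1],
  [0,0,0.2,0,0.1],
  [0,0,-3.5,0,0.1],
  [0,0,-7,0,0.1],
  [4,0,-7,0,0.1],
  [8,0,-7,0,0.1],
  [12,0,-7,0,0.1],
])

```text
t: 29.07
eef_pos: [0.3794, 0.0369, 0.052]
tcp_rot: [[-1.0, -0.013, 0.002], [-0.013, 1.0, -0.0], [-0.002, -0.0, -1.0]]
contact_force: [-1.2, -0.2, 0.1]
finger_gap: 0.0489
grip_force: 0.0
```

```bash
python3 lids.py
python3 - <<'E'
from h import *
im=cv2.imread('pics/raw_lids.png'); cv2.imwrite('pics/t2.png',cv2.resize(im[110:260,205:335],None,fx=4,fy=4,interpolation=cv2.INTER_CUBIC))
E
```

```text
[ 0.6382 -0.1172] 33 rgb [107  69  66]
[0.6311 0.2187] 42 rgb [20 91 41]
[ 0.6153 -0.3929] 69 rgb [153 151 148]
[0.568  0.3107] 39 rgb [  6 100  99]
[0.5529 0.0407] 48 rgb [153  93  66]
[ 0.5536 -0.0897] 46 rgb [135  28  42]
[0.4987 0.2994] 45 rgb [14 89 39]
[0.5006 0.0391] 45 rgb [150  63  80]
[ 0.5005 -0.0254] 51 rgb [ 47  73 121]
[ 0.502 -0.09 ] 48 rgb [103  42  93]
```

View pics/t2.png

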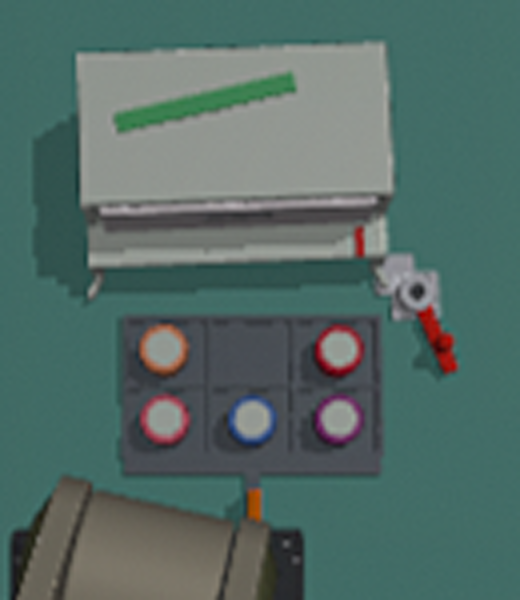

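Run:
```python
from h import *
C=cam('top')
def q(u,v,z): return unproj(C,(u/4+205-.4,v/4+110-.4),z)[:2].round(4)
print('bin',q(100,214,.118),q(376,204,.118),'low',q(100,214,.112))
print('roof front',q(88,265,.054),q(388,255,.054),'hub',q(416,291,.018),'stub',q(443,343,.046))
print('topfront',q(80,205,.126),q(392,194,.126),'topback',q(77,53,.126),q(384,43,.126))
```

```text
bin [0.6349 0.0841] [ 0.6443 -0.1098] low [0.6362 0.0846]
roof front [0.6108 0.0967] [ 0.6209 -0.1242] hub [ 0.6007 -0.1487] stub [ 0.557  -0.1652]
topfront [0.6394 0.0977] [ 0.6498 -0.1202] topback [0.7497 0.1025] [ 0.7594 -0.115 ]
```

Request:
jog_arm([
  [-2.7,-3,0,0,0.1],
  [-5.3,-6.4,0,0,0.1],
  [-5.3,-6.4,0,0,0.1],
  [-5.3,-6.4,0,0,0.1],
  [-5.3,-6.4,3,0,0.1],
  [-5.3,-6.4,5.5,0,0.1],
  [-5.3,-6.4,7.2,0,0.1],
  [-5.3,-6.4,7.2,0,0.1],
])

```text
t: 29.78
eef_pos: [0.4319, -0.0251, -0.0227]
tcp_rot: [[-1.0, -0.013, -0.006], [-0.013, 1.0, 0.002], [0.006, 0.002, -1.0]]
contact_force: [-0.7, 0.2, -0.6]
finger_gap: 0.0486
grip_force: 0.0
```

Request:
jog_arm([
  [0,0,0,0,0.1],
  [0,0,0,0,-0.9],
  [0,0,0,0,-0.9],
  [0,0,0,0,-0.9],
  [0,0,0,0,-0.9],
  [0,0,0,0,-0.9],
  [0,0,0,0,-0.9],
  [0,0,0,0,-0.9],
], squeeze=40)

```text
t: 30.45
eef_pos: [0.4346, -0.0267, -0.0201]
tcp_rot: [[-1.0, -0.012, 0.0], [-0.012, 1.0, -0.0], [-0.0, -0.0, -1.0]]
contact_force: [-1.6, -0.4, 3.6]
finger_gap: 0.0094
grip_force: 40.0
```

Request:
jog_arm([
  [0,0.1,0,-0.006,-0.9],
  [0,0.2,0,-0.012,-0.9],
  [0,0.3,0,-0.018,-0.9],
  [0,0.4,0,-0.024,-0.9],
  [0,0.45,0,-0.03,-0.9],
  [0,0.45,0,-0.036,-0.9],
  [0,0.45,0,-0.036,-0.9],
])

```text
t: 31.03
eef_pos: [0.4349, -0.0222, -0.0201]
tcp_rot: [[-0.999, -0.048, 0.001], [-0.048, 0.999, -0.0], [-0.001, -0.0, -1.0]]
contact_force: [2.0, -3.7, 5.3]
finger_gap: 0.0096
grip_force: 40.2
```

```bash
python3 lids.py | grep -v "0\.[36]"
python3 - <<'E'
from h import *
s=robot.observe();print(s['eef_pos'],s['tcp_rot'][:2],s['finger_gap'])
E
```

```text
[ 0.5548 -0.0829] 46 rgb [133  25  40]
[0.5515 0.0477] 45 rgb [161  98  70]
[0.4987 0.2998] 45 rgb [13 88 37]
[ 0.5032 -0.0839] 49 rgb [103  44  93]
[ 0.43489712 -0.02225168 -0.02015115] [[-9.98845283e-01 -4.80312938e-02  1.04624967e-03]
 [-4.80315703e-02  9.98845789e-01 -2.40754609e-04]] 0.00988926017646205
```

Request:
jog_arm([
  [-0.5,0,0,0,-0.9],
  [-1.2,0,0,0,-0.9],
  [-2,0,0,0,-0.9],
  [-2.8,0,0,0,-0.9],
  [-3.6,0,0,0,-0.9],
  [-4.4,0,0,0,-0.9],
  [-5,0,0,0,-0.9],
  [-5,0,0,0,-0.9],
])

```text
t: 31.75
eef_pos: [0.4816, -0.0186, -0.0203]
tcp_rot: [[-0.999, -0.05, -0.008], [-0.05, 0.999, 0.002], [0.008, 0.002, -1.0]]
contact_force: [-14.3, 1.3, 22.6]
finger_gap: 0.0095
grip_force: 40.0
```

```bash
python3 lids.py | grep -v "0\.3"
```

```text
[ 0.6379 -0.1172] 32 rgb [108  69  66]
[0.6313 0.2182] 42 rgb [20 91 41]
[ 0.6033 -0.0766] 44 rgb [129  25  39]
[0.5975 0.0538] 44 rgb [154  95  68]
[ 0.5553 -0.079 ] 29 rgb [105  56  97]
[0.4986 0.2994] 45 rgb [13 87 37]
```

Request:
jog_arm([
  [0,-0.15,0,0,-0.9],
  [-0.5,-0.15,0,0,-0.9],
  [-1,-0.15,0,0,-0.9],
  [-1.5,-0.15,0,0,-0.9],
  [-2,-0.15,0,0,-0.9],
  [-2.5,-0.15,0,0,-0.9],
  [-2.5,-0.15,0,0,-0.9],
])

```text
t: 32.38
eef_pos: [0.5066, -0.0189, -0.0203]
tcp_rot: [[-0.999, -0.05, -0.008], [-0.05, 0.999, 0.002], [0.008, 0.002, -1.0]]
contact_force: [-14.2, 0.7, 20.1]
finger_gap: 0.0096
grip_force: 40.0
```

Request:
jog_arm([
  [0,0,-0.1,0,-0.9],
  [-0.6,0,-0.15,0,-0.9],
  [-1.4,0,-0.15,0,-0.9],
  [-2.3,0,-0.15,0,-0.9],
  [-3.2,0,-0.15,0,-0.9],
  [-4.1,0,-0.15,0,-0.9],
  [-5,0,-0.15,0,-0.9],
  [-5,0,-0.15,0,-0.9],
])

```text
t: 33.05
eef_pos: [0.5604, -0.0172, -0.0196]
tcp_rot: [[-0.999, -0.049, -0.0], [-0.049, 0.999, 0.0], [0.0, 0.0, -1.0]]
contact_force: [0.6, 0.1, -5.2]
finger_gap: 0.0098
grip_force: 40.0
```

Request:
jog_arm([
  [-0.4,0,0.05,0,-0.9],
  [-0.8,0,0.05,0,-0.9],
  [-1.2,0,0.05,0,-0.9],
  [-1.5,0,0.05,0,-0.9],
  [-1.7,0,0.05,0,-0.9],
  [-1.8,0,0.05,0,-0.9],
  [-1.8,0,0.05,0,-0.9],
])

```text
t: 33.63
eef_pos: [0.5776, -0.0167, -0.0194]
tcp_rot: [[-0.999, -0.048, 0.0], [-0.048, 0.999, 0.0], [-0.0, 0.0, -1.0]]
contact_force: [0.9, 0.8, -4.2]
finger_gap: 0.0096
grip_force: 40.0
```

Request:
jog_arm([
  [-0.15,0,0.05,0,-0.9],
  [-0.3,0,0.05,0,-0.9],
  [-0.45,0,0.05,0,-0.9],
  [-0.45,0,0.05,0,-0.9],
])

```text
t: 33.97
eef_pos: [0.5778, -0.0169, -0.0202]
tcp_rot: [[-0.999, -0.049, -0.011], [-0.049, 0.999, -0.0], [0.011, 0.0, -1.0]]
contact_force: [-22.7, -5.0, 9.2]
finger_gap: 0.0097
grip_force: 40.0
```

Request:
jog_arm([
  [0.4,0,0,0,-0.9],
  [0.4,0,0,0,-0.3],
  [0.4,0,0,0,-0.3],
  [0.4,0,0,0,-0.3],
  [0.6,0,-4,0,-0.3],
  [0.8,0,-7,0,-0.3],
  [1.5,-4,-7,0,-0.3],
  [2.2,-8,-7,0,-0.3],
])

```text
t: 34.63
eef_pos: [0.5652, -0.0975, 0.0525]
tcp_rot: [[-0.999, -0.052, 0.005], [-0.052, 0.999, -0.002], [-0.005, -0.002, -1.0]]
contact_force: [0.3, -0.9, -0.7]
finger_gap: 0.0309
grip_force: 0.0
```

Request:
jog_arm([
  [0.5,-4,0,0,-0.3],
  [0.9,-6.7,0,0,-0.3],
  [0.9,-6.7,0,0,-0.3],
  [0.9,-6.7,0,0,-0.3],
  [0.9,-6.7,0,0,-0.3],
])

```text
t: 35.05
eef_pos: [0.5582, -0.1641, 0.0502]
tcp_rot: [[-0.999, -0.048, 0.0], [-0.048, 0.999, 0.0], [-0.0, 0.0, -1.0]]
contact_force: [0.8, 0.2, -0.1]
finger_gap: 0.0306
grip_force: 0.0
```

```bash
python3 lids.py | grep -v "0\.3"
python3 - <<'E'
from h import *
C=snap('wrist','s.png'); im=cv2.imread('pics/raw_s.png'); print(robot.observe()['eef_pos'],robot.observe()['finger_gap'])
cv2.imwrite('pics/s_.png',cv2.resize(im[40:300,100:500],None,fx=1.9,fy=1.9))
print('expect stub',proj(C,(.558,-.1645,.046)))
E
```

```text
[ 0.639  -0.1165] 24 rgb [111  63  61]
[0.6315 0.2184] 31 rgb [19 89 40]
[0.4986 0.2989] 28 rgb [14 87 38]
[ 0.55827858 -0.16348654  0.05019801] 0.03072356665372477
expect stub [256.99665658 209.90189344]
```

View pics/s_.png

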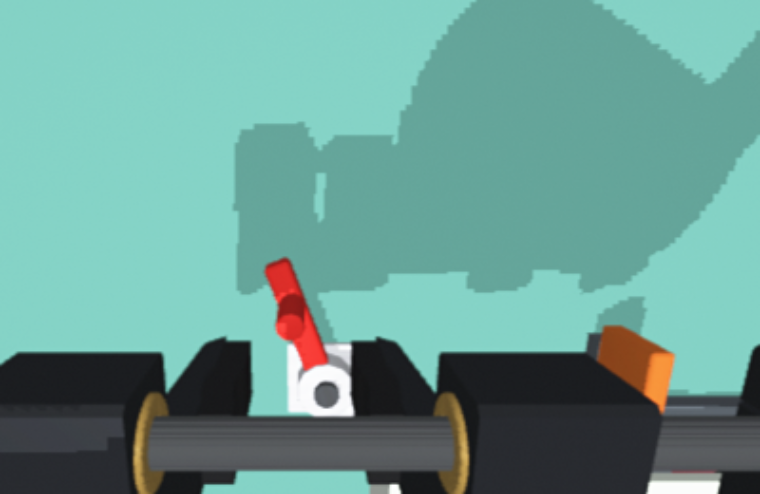

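Request:
jog_arm([
  [0,-0.3,2,0,-0.3],
  [0,-0.3,4.5,0,-0.3],
  [0,-0.3,6.4,0,-0.3],
  [0,-0.3,6.4,0,-0.3],
  [0,-0.3,6.4,0,-0.9],
  [0,-0.3,6.4,0,-0.9],
  [0,-0.3,6.4,0,-0.9],
  [0,-0.3,6.4,0,-0.9],
], squeeze=15)

```text
t: 35.82
eef_pos: [0.559, -0.168, -0.0125]
tcp_rot: [[-0.999, -0.048, 0.002], [-0.048, 0.999, -0.001], [-0.002, -0.001, -1.0]]
contact_force: [0.3, 0.5, 2.8]
finger_gap: 0.0113
grip_force: 15.0
```

```bash
python3 -c "
import numpy as np
p=np.array([.601,-.150]);s=np.array([.559,-.168]);r0=.0457
X=np.array([-.9988,-.048]);Y=np.array([-.048,.9988])
for a in range(195,90,-8):
    r=r0+(.045-r0)*(203-a)/111
    d=p+r*np.array([np.cos(np.radians(a)),np.sin(np.radians(a))])-s
    print(a,(100*d@X).round(2),(100*d@Y).round(2),(s+d).round(4))
"
```

```text
195 0.18 0.63 [ 0.5569 -0.1618]
187 0.27 1.26 [ 0.5557 -0.1556]
179 0.26 1.89 [ 0.5555 -0.1492]
171 0.17 2.52 [ 0.5561 -0.1429]
163 -0.0 3.13 [ 0.5575 -0.1367]
155 -0.26 3.71 [ 0.5599 -0.1308]
147 -0.6 4.25 [ 0.563  -0.1253]
139 -1.01 4.73 [ 0.5668 -0.1203]
131 -1.48 5.15 [ 0.5713 -0.1159]
123 -2.0 5.5 [ 0.5764 -0.1121]
115 -2.57 5.77 [ 0.5819 -0.1091]
107 -3.17 5.97 [ 0.5878 -0.1069]
99 -3.79 6.07 [ 0.594  -0.1055]
91 -4.42 6.09 [ 0.6002 -0.105 ]
```

Request:
jog_arm([
  [0.2,0.6,0,0,-0.9],
  [0.3,1.3,0,0,-0.9],
  [0.3,1.9,0,0,-0.9],
  [0.2,2.5,0,0,-0.9],
  [0,3.1,0,0,-0.9],
  [-0.3,3.7,0,0,-0.9],
  [-0.6,4.3,0,0,-0.9],
  [-1,4.7,0,0,-0.9],
])

```text
t: 36.48
eef_pos: [0.5657, -0.1204, -0.0131]
tcp_rot: [[-0.999, -0.048, 0.0], [-0.048, 0.999, -0.001], [-0.0, -0.001, -1.0]]
contact_force: [-3.0, -4.6, 3.9]
finger_gap: 0.0113
grip_force: 15.0
```

Request:
jog_arm([
  [-0.5,0.4,0,0,-0.9],
  [-1,0.8,0,0,-0.9],
  [-1.6,1.1,0,0,-0.9],
  [-2.2,1.3,0,0,-0.9],
  [-2.8,1.4,0,0,-0.9],
  [-3.35,1.4,0,0,-0.9],
  [-3.35,1.4,0,0,-0.9],
])

```text
t: 37.07
eef_pos: [0.5991, -0.1048, -0.0134]
tcp_rot: [[-0.999, -0.048, 0.0], [-0.048, 0.999, -0.0], [-0.0, -0.0, -1.0]]
contact_force: [-1.2, -1.0, 3.1]
finger_gap: 0.0112
grip_force: 15.0
```

Request:
jog_arm([
  [-0.15,0,0,0,-0.9],
  [-0.3,0,0,0,-0.9],
  [-0.3,0,0,0,-0.9],
])

```text
t: 37.32
eef_pos: [0.6013, -0.1047, -0.0135]
tcp_rot: [[-0.999, -0.048, -0.001], [-0.048, 0.999, -0.0], [0.001, -0.0, -1.0]]
contact_force: [-2.9, -2.4, 4.3]
finger_gap: 0.0116
grip_force: 15.0
```

Request:
jog_arm([
  [0.1,0,0,0,-0.4],
  [0.1,0,0,0,-0.3],
  [0.1,0,0,0,-0.3],
  [0.1,0,-3,0,-0.3],
  [0.1,0,-6,0,-0.3],
  [4,0,-7,0,-0.3],
  [8,0,-8,0,-0.3],
  [12,0,-9,0,-0.3],
])

```text
t: 37.98
eef_pos: [0.4802, -0.11, 0.0763]
tcp_rot: [[-0.999, -0.049, 0.0], [-0.049, 0.999, 0.0], [-0.0, 0.0, -1.0]]
contact_force: [0.1, -0.3, -0.5]
finger_gap: 0.0307
grip_force: 0.0
```

Request:
jog_arm([
  [4,0,0,0,-0.3],
  [8,0,0,0,-0.3],
  [12,0,0,0,-0.3],
  [16,0,0,0,-0.3],
  [16,0,0,0,-0.3],
])

```text
t: 38.4
eef_pos: [0.3165, -0.1161, 0.0752]
tcp_rot: [[-0.999, -0.046, -0.004], [-0.046, 0.999, 0.003], [0.004, 0.003, -1.0]]
contact_force: [0.6, -0.3, 0.0]
finger_gap: 0.0306
grip_force: 0.0
```

```bash
python3 lids.py
python3 - <<'E'
from h import *
im=cv2.imread('pics/raw_lids.png'); cv2.imwrite('pics/t3.png',cv2.resize(im[110:260,205:335],None,fx=4,fy=4,interpolation=cv2.INTER_CUBIC))
E
```

```text
[ 0.6378 -0.1172] 32 rgb [107  69  65]
[0.6313 0.2182] 42 rgb [21 92 42]
[ 0.6153 -0.3929] 69 rgb [157 155 152]
[0.5677 0.3107] 36 rgb [ 6 99 98]
[0.4985 0.2996] 41 rgb [14 88 39]
```

View pics/t3.png

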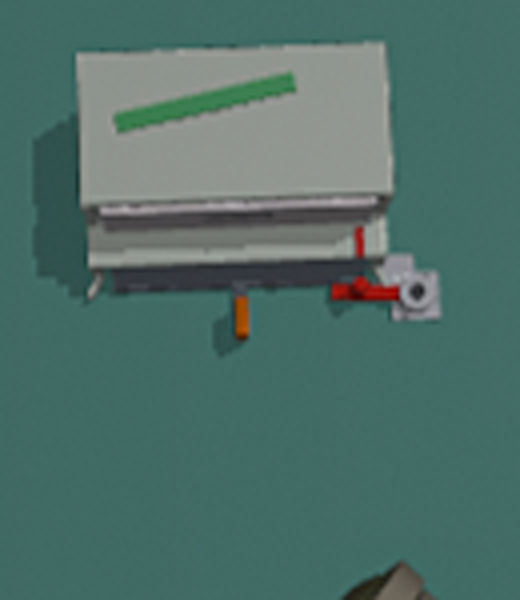

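Picture: the tray is home behind the roof front, and the collar arm lies across its lip from (416,291) to (333,291). The stub (360,286) is in line with the red stripe (360,243), and the bin edge is at the shut line (y≈208). A numeric check comes before I hand in.

Run:
```python
from h import *
C=cam('top')
def q(u,v,z): return unproj(C,(u/4+205-.4,v/4+110-.4),z)[:2]
R=np.array([[np.cos(.048),np.sin(.048)],[-np.sin(.048),np.cos(.048)]])
f=lambda p:(R@(p-np.array([.686,-.0098]))).round(4)
print('grip',f(q(241,316,.046)),'exp -.108,0'); print('stub',f(q(360,285,.046)),'exp -.092,-.09')
a=f(q(416,291,.018));b=f(q(333,291,.016));print(a,b,'lip',f(q(115,290,.011)),f(q(325,285,.011)),'exp x -.080')
d=f(q(360,285,.046))-a; print('arm ang',np.degrees(np.arctan2(d[1],d[0])),np.degrees(np.arctan2(*(b-a)[::-1])), 'locked 90.25, need <97.7')
```

```text
grip [-0.1109 -0.0013] exp -.108,0
stub [-0.0908 -0.0901] exp -.092,-.09
[-0.0919 -0.1346] [-0.0893 -0.0722] lip [-0.0816  0.0929] [-0.0835 -0.0667] exp x -.080
arm ang 88.58398819571522 87.6140559696112 locked 90.25, need <97.7
```

```bash
python3 -c "
from plant import robot
print(robot.hand_in())"
```

```text
the job is handed in; nothing more can be done
None
```

I handed the job in: all five gel pots were in their own compartments, the tray was home in the slot, the collar was turned to its mark and the bin was shut. Hand-in returned no verdict, and I last saw the pots just before the tray went fully into the slot.

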